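Close the keeper bar, fit the D-bore knob and hold it pressed

ROBOT

A 6-joint arm with a two-finger parallel gripper is mounted at the origin on a cart in front of the work surface, level with it; the furniture and walls round the work are solid. World frame = base frame: x ahead of the robot, y to its left, z up, the work surface at z = 0. Lengths are in mm, angles in rad, forces in N, time in s.
With the tool pointing down it reaches from about 325 to 850 mm from the base axis. Payload 4.4 kg.
Tool frame: the origin (TCP) lies at the very end of the fingers, on their centre line; the grasp point (between the pads) lies 19 mm behind it (env.grip_point_offset is the distance from the TCP to the grasp point, in mm); z points along the fingers, y is the line along which they close (so a half turn about z gives the same grasp; the last joint's range is limited). The gripper opens to 94 mm and grips with 3 to 60 N. Pads are 16 mm wide; open, the fingers measure 119 mm over their backs; the gripper's body (75 mm by 177 mm) begins 78 mm behind the grasp point.
Start: joints at [-1.433, 0.207, 1.542, -0, 1.393, -0.15], TCP at [163.197, -551.356, 205.447] pointing down, gripper open.
Joint ranges: [-2.73, 2.73], [-0.86, 2.22], [0.23, 2.46], [-1.11, 4.25], [0.08, 2.63], [-2.82, 2.82]. Speed limits (rad/s): [2.79, 2.79, 3.14, 3.14, 3.14, 3.14].

INTERFACE

Orientations are given as a 3x3 rotation matrix whose columns are the frame's x, y, z axes.
In Python, from cell import env gives the robot as it stands. The module is installed in compiled form; this text tells all that it offers.
- The arm moves only by the tool drive_tool, never from a script. Its argument "motion" is a list of rows, each a list of 5 numbers: the gripper's target within -1 to 1 (fully open at 1, half-way at 0, shut at -1), then the shift along the tool's x, y, z in m, then the turn about the tool's z in degrees. In form: [[claw, dx, dy, dz, turn], ...]. A call has 1 to 8 rows; each row is the pose to reach, as a shift and turn from the pose commanded when the call began, along the tool's axes at that moment; what a row does not reach only later rows make up. A row lasts 1/12 s, in which the tool goes at most 41.7 mm and 7.16 degrees, less where a joint would pass 70% of its speed; a pose out of reach is approached as far as the arm can. A call with a gripper value outside its range is refused whole. The fingers move at their own pace and stop on an object; "newtons" is the grip in N (left out, the last holds). Time passes only in rows, so rows that repeat a pose let the fingers close. It gives the time, the measured TCP pose, the force, the opening and the grip force at its end, in the units of the state.
- env.state(): the state, without advancing time (a new reading comes with each control period).
- env.snapshot(name): name is "side" or "top" or "wrist"; returns a dict with "frame" (384x512x3 uint8, red, green, blue), "K" (3x3 intrinsics, pixels), "eye" and "orientation" of the camera in the world; the wrist camera has in their place "mount" (4x4, takes a point from camera to tool coordinates, whose origin is the TCP and whose axes are the flange's). Camera axes: x right, y down, z forward; pixel columns grow to the right and rows downward; lengths in mm; the calibration is good to about 2 mm. A picture is of the moment at which its call begins: read the wrist's pose just before it. There is no depth.
- env.job_done(): hands the job in; it is judged then, once.
The state is a dict: "time": time; "joint_positions": joint angles; "dq": joint speeds; "effort": joint torques, N m; "tool_pos": TCP position; "orientation": TCP orientation; "wrist_force": force on the tool from outside, world axes, zero at the start; "moment": the same for the moment, N m; "grip_width": finger opening in mm; "grasp_force": force on a finger pad.
Only numpy, scipy, OpenCV 4.12 (cv2) and the standard library are available. Lean on these libraries where they do the work, as an engineer would, in place of code of your own. Each camera call takes 0.05 s, during which the arm holds its last target. There are 200 camera calls.

TASK

Swing the keeper bar of the aluminium fixture fully shut until it clicks into its detent over the blue control unit. Then pick up the black knob, turn it so that the flat in its bore matches the flat of the D-shaft, push it right down onto the shaft and keep pressing so that the sprung spindle is pushed well in. Finish while still holding the knob and pressing it down, with the bar still shut; leave the other things on the bench alone.

Things in the scene. Friction and masses are not known exactly. Their poses are not given: they have to be found in the camera images.
- fixture: fixed fixture: aluminium base plate 172 x 150 x 12 mm with a blue control unit (84 x 76 mm, top 43 mm above the bench) in its nest. Origin on the bench on the spindle's axis, in the middle of the unit; z up. Shut, the keeper bar lies along x at y = +52 mm, its hinge at the +x end (x = +75 mm), the detent at the -x end
- keeper (a joint): angle of the keeper bar in rad: 0 shut, 1.7 wide open; starts 0.7 to 1.3 open. From above it closes counter-clockwise, about the vertical axis through keeper_hinge, and stays where it is left. In the last 0.09 rad a ridge under its end rides over a sprung ball (up to about 5 N at the pin); below 0.04 rad the ball pushes it against its stop at 0
- keeper_pin (a point): top centre of the red upright round handle pin on the bar: 14 mm in diameter, 125 mm from the hinge axis, top 75 mm above the bench, free for 41 mm down to the bar. The steel bar is 16 mm wide, from 24 to 34 mm above the bench, and reaches 155 mm from the hinge axis
- keeper_hinge (a point): point on the vertical hinge axis of the keeper bar, at the bar's top, 34 mm above the bench; its x axis points from the pin towards the hinge
- shaft_seat (a point): centre of the top of the spindle's steel collar (28 mm diameter), 49 mm above the bench unpressed; the knob's underside sits here when home. The brass D-shaft rises 20 mm above it: 16 mm diameter, flat 4 mm from the axis, top 3 mm tapered by 2 mm. z up, x points out of the flat (red line on the collar on that side). It is stiff to turn (0.35 N m): take its direction as given
- spindle (a joint): how far the spindle (collar and D-shaft) is pushed in, in m: 0 free, end stop at 0.006. Its spring takes 3.6 N to start and 10.8 N at the stop
- knob: loose round black knob, 38 mm in diameter and high, about 60 g, standing bore down. Origin at the centre of its underside, z up. D-shaped bore open below: 28 mm deep, 18 mm diameter, flat 4.9 mm from the axis (about 1 mm clearance round the shaft, 1.5 mm lead-in). x points to the bore's flat; the white pointer line on the knob's top and side lies on that same side
- tape_measure: yellow tape measure, bystander, 36 x 80 x 62 mm; origin under its centre
- bushing: bronze bushing standing, bystander, 30 mm in diameter, 35 mm high; origin under its centre
- spanner: steel spanner lying, bystander, 42 x 182 x 8 mm; origin under its centre
- marker: white and red marker pen lying, bystander, 17 x 135 x 16 mm; origin under its centre
There are look-alikes about, which are no part of the job. Of the things shaped like the knob, the black one is meant.

How it is judged (in metres and radians):
On the way, in this order (a step that is already met when the one before it is completed fails the run):
1. the keeper bar is shut in its detent (value of joint keeper below 0.03 rad and z of knob in the frame of shaft_seat below -0.02 m), for 0.2 s.
2. the knob is fully home on the D-shaft (z of knob in the frame of shaft_seat between -0.003 and 0.0025 m and horizontal distance between knob and shaft_seat below 0.0025 m and angle between the x axis of knob and the x axis of shaft_seat, either way round below 0.35 rad and angle between knob's own z axis and vertical below 0.08 rad and value of joint keeper below 0.03 rad), for 0.1 s.
At the end, for the whole second after the job is handed in: Keeper bar within 0.03 rad of shut; knob upright on the D-shaft, flat to flat, underside within 2.5 mm of the collar, centred to 2.5 mm; the fingers still hold it (over 2 N) and keep the spindle pushed in more than 3 mm of its 6 mm travel, without leaning on the fixture itself (all of step 2 and value of joint spindle above 0.003 m and contact force between the fingers and knob above 2 N and contact force between the arm and fixture below 1 N); the arm keeps its last pose, push and grip.
It fails at once if the tape measure is moved more than 3 cm (distance of tape_measure from where it was at the start of the episode above 0.03 m).
It fails at once if the bushing is moved more than 3 cm (distance of bushing from where it was at the start of the episode above 0.03 m).
It fails at once if the spanner is moved more than 3 cm (distance of spanner from where it was at the start of the episode above 0.03 m).
It fails at once if the marker is moved more than 3 cm (distance of marker from where it was at the start of the episode above 0.03 m).
It also fails if it takes over 53 s, if anything falls off the work surface, if the arm or the gripper's body presses on something with over 40 N, if the wrist force passes 120 N, or if a joint passes its speed limit or range.

## Working session

There is one attempt and no reset: what is moved stays moved. The work goes in short steps, Python scripts to look and compute and a tool call to move; the robot and the scene stay as the last step left them, time stands still between calls to the robot, and variables do not carry over. Pictures are saved under pics/ and viewed, at most 10 in all, crops included, and the job is handed in when it is done.

Besides the shell and the picture viewer there is one more tool, called in YAML: its name, and indented under it one key for each argument. drive_tool: Moves the arm, as the interface text tells. Its arguments: {"type":"object","properties":{"motion":{"type":"array","items":{"type":"array","items":{"type":"number"}}},"newtons":{"type":"number"}},"required":["motion"]}

```bash
mkdir -p pics; cat > h.py <<'E'
import numpy as np,cv2
from cell import env
def snap(n,f=None):
    s=env.state(); d=env.snapshot(n)
    if n=='wrist':
        M=np.array(d['mount']); R=np.array(s['orientation']); 
        d['orientation']=R@M[:3,:3]; d['eye']=R@M[:3,3]+np.array(s['tool_pos'])
    d['eye']=np.array(d['eye']);d['orientation']=np.array(d['orientation']);d['K']=np.array(d['K'])
    if f: cv2.imwrite('pics/'+f,cv2.cvtColor(d['frame'],cv2.COLOR_RGB2BGR)); np.savez('pics/'+f+'.npz',**{k:d[k] for k in('frame','K','eye','orientation')})
    return d
def load(f): return dict(np.load('pics/'+f+'.npz'))
def ray(d,uv): return d['orientation']@np.linalg.inv(d['K'])@np.array([uv[0],uv[1],1.])
def onz(d,uv,z):
    r=ray(d,uv); return d['eye']+r*(z-d['eye'][2])/r[2]
def proj(d,p):
    c=d['K']@(d['orientation'].T@(np.array(p)-d['eye'])); return c[:2]/c[2]
E
python3 - <<'E'
from h import *
print(env.state(),env.grip_point_offset)
a=snap('top','top.png');b=snap('side','side.png')
for d in(a,b):print(d['K'],d['eye'],d['orientation'])
m=np.vstack([a['frame'],b['frame']]);cv2.imwrite('pics/both.png',cv2.cvtColor(cv2.resize(np.hstack([a['frame'],b['frame']]),(800,300)),cv2.COLOR_RGB2BGR))
E
```

```text
{'time': 0.0, 'joint_positions': array([-1.43350015e+00,  2.07401131e-01,  1.54291939e+00, -3.91697877e-06,
        1.39352500e+00, -1.50513426e-01]), 'dq': array([-1.11463408e-03, -1.61325257e-05, -1.35773069e-04, -1.33598695e-03,
       -2.30977494e-04, -8.58089630e-04]), 'effort': array([ 1.15660507e-03, -3.70874083e+01, -2.81413579e+01,  6.98958384e-02,
        3.60606518e-02, -1.65206166e-04]), 'tool_pos': array([ 163.08462199, -550.55074727,  204.31794282]), 'orientation': array([[ 9.58867779e-01,  2.83852927e-01, -3.12157467e-04],
       [ 2.83852902e-01, -9.58865242e-01,  2.23113164e-03],
       [ 3.33996301e-04, -2.22796704e-03, -9.99997462e-01]]), 'wrist_force': array([ 0.33668189,  0.15752634, -0.05444248]), 'moment': array([ 0.05852022,  0.02583671, -0.04610148]), 'grasp_force': 0.0, 'grip_width': 94.25541701396875} 18.8
[[470.06730056   0.         250.0412193 ]
 [  0.         470.06730056 188.58138045]
 [  0.           0.           1.        ]] [ 319.86763002 -137.92496828 1564.14481519] [[-0.01549609 -0.98960006  0.14300906]
 [-0.99987899  0.01514103 -0.00357076]
 [ 0.00136832 -0.14304709 -0.98971494]]
[[347.65877004   0.         254.5222657 ]
 [  0.         347.65877004 190.23549266]
 [  0.           0.           1.        ]] [  629.82313731 -1034.91488384   682.42758644] [[ 0.9970046   0.04901994 -0.05982369]
 [ 0.07710542 -0.56948138  0.81837993]
 [ 0.00604846 -0.82054129 -0.57155526]]
```

View pics/top.png

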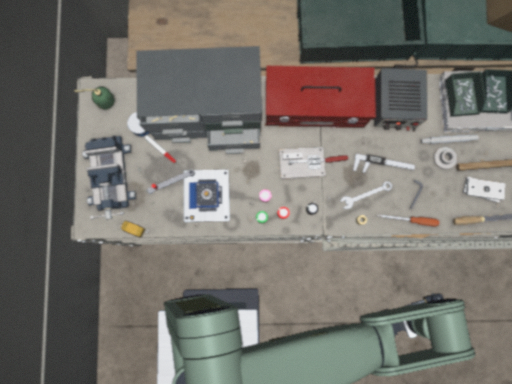

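View pics/side.png

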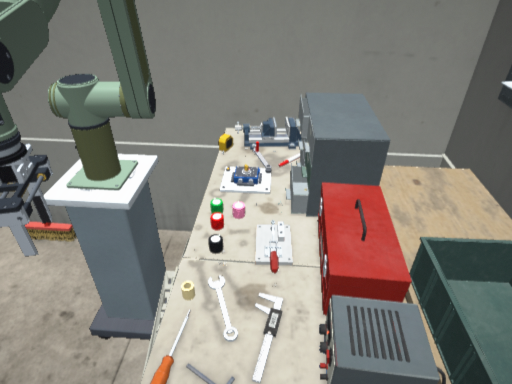

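Top view: the fixture is at (206,195) and its open bar runs from about (188,175) to the red pin at (153,186). The knob look-alikes are pink (265,196), green (262,217), red (283,213) and black (312,209). The bushing at (362,219) is bronze. I choose the black one at (312,209), which is (216,243) in the side view.

```bash
python3 - <<'E'
from h import *
d=load('top.png');s=load('side.png')
for n,uv,z in [('knob',(312,209),38),('spindle',(207,194),69),('pin',(153,186),75),('hinge',(187,175),34),('marker',(150,140),10),('bush',(362,219),35),('red',(283,213),38),('vise',(110,145),60),('corners1',(187,171),12),('c2',(229,171),12),('c3',(184,220),12),('c4',(229,220),12),('tape',(132,228),62)]:
  p=onz(d,uv,z);print(n,p.round(),proj(s,p).round())
a=cv2.cvtColor(d['frame'],cv2.COLOR_RGB2BGR)
c1=cv2.resize(a[130:235,130:240],None,fx=4.5,fy=4.5,interpolation=cv2.INTER_CUBIC)
c2=cv2.resize(a[190:230,292:332],None,fx=5,fy=5,interpolation=cv2.INTER_CUBIC)
o=np.zeros((c1.shape[0],c1.shape[1]+c2.shape[1],3),np.uint8);o[:,:c1.shape[1]]=c1;o[:c2.shape[0],c1.shape[1]:]=c2
b=cv2.cvtColor(s['frame'],cv2.COLOR_RGB2BGR);c3=cv2.resize(b[140:200,215:265],(c2.shape[1],240));o[220:460,c1.shape[1]:]=c3
cv2.imwrite('pics/crop1.png',o);print(o.shape)
E
```

```text
knob [ 470. -344.   38.] [214. 237.]
spindle [520.  -5.  69.] [245. 165.]
pin [548. 167.  75.] [256. 141.]
hinge [589.  64.  34.] [266. 164.]
marker [716. 193.  10.] [299. 154.]
bush [ 435. -507.   35.] [187. 285.]
red [ 458. -249.   38.] [216. 215.]
vise [688. 313.  60.] [292. 130.]
corners1 [607.  67.  12.] [270. 169.]
c2 [605. -74.  12.] [268. 191.]
c3 [443.  76.  12.] [227. 166.]
c4 [440. -72.  12.] [220. 188.]
tape [416. 235.  62.] [225. 135.]
(472, 695, 3)
```

View pics/crop1.png

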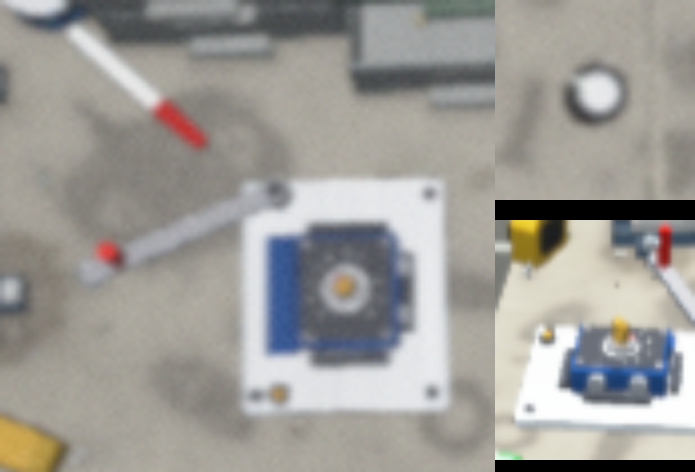

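The close crop confirms it: the black knob stands alone at (312,209), the hinge screw is at (191.5,173), the detent at (192,217), and the red pin on the bar near (154,186). Next I refine pin and hinge.

```bash
python3 - <<'E'
from h import *
d=load('top.png');s=load('side.png')
def red(d,x0,y0,x1,y1):
  f=d['frame'][y0:y1,x0:x1].astype(int);m=(f[...,0]>110)&(f[...,1]<80)&(f[...,2]<80);y,x=np.nonzero(m);print(len(x),x.min()+x0,x.max()+x0,y.min()+y0,y.max()+y0);return x.mean()+x0,y.mean()+y0
u=red(d,143,176,165,196);v=red(s,240,138,260,158)
print(u,v)
# triangulate pin centroid
A=[];b=[]
M=np.zeros((3,3));t=np.zeros(3)
for c,uv in((d,u),(s,v)):
  r=ray(c,uv);r/=np.linalg.norm(r);P=np.eye(3)-np.outer(r,r);M+=P;t+=P@c['eye']
print('pin tri',np.linalg.solve(M,t),'z70',onz(d,u,70),'z60',onz(d,u,60))
h=onz(d,(191.5,173),34);sp=onz(d,(206.4,193.6),65);de=onz(d,(191.8,217.3),30)
print('hinge',h,'spin',sp,'det',de, np.linalg.norm(onz(d,u,68)[:2]-h[:2]))
print(h-sp)
E
```

```text
9 153 156 185 187
26 256 258 142 150
(np.float64(154.44444444444446), np.float64(186.11111111111111)) (np.float64(257.03846153846155), np.float64(146.03846153846155))
pin tri [550.81644096 167.16593632  52.4433928 ] z70 [548.48238189 163.69072997  70.        ] z60 [550.0124528  165.70938101  60.        ]
hinge [595.93896219  49.16073445  34.        ] spin [522.32405599  -2.70434704  65.        ] det [449.63496654  48.32956561  30.        ] 124.22937331942477
[ 73.6149062   51.86508148 -31.        ]
```

drive_tool:
  motion:
    - [0.2,0.233,-0.233,0,-54]
    - [0.2,0.233,-0.233,0,-54]
    - [0.2,0.233,-0.233,0,-54]
    - [0.2,0.233,-0.233,0,-54]
    - [0.2,0.233,-0.233,0,-54]
    - [0.2,0.233,-0.233,0,-54]
    - [0.2,0.233,-0.233,0,-54]
    - [0.2,0.233,-0.233,0,-54]
  newtons: 10

```text
time: 0.77
tool_pos: [320.8, -259.3, 205.0]
orientation: [[0.329, 0.944, -0.0], [0.944, -0.329, 0.001], [0.001, -0.0, -1.0]]
wrist_force: [1.6, 0.3, 0.3]
grip_width: 56.6
grasp_force: 0.0
```

```bash
cat >> h.py <<'E'
def to(x,y,z,xang):
    s=env.state();R=s['orientation'];p=s['tool_pos'];a=np.degrees(np.arctan2(R[1,0],R[0,0]))
    v=R.T@(np.array([x,y,z])-p);print('t',round(s['time'],2),'at',p.round(1),'ang',round(a,1),'shift m',(v/1000).round(4),'turn',round(((a-xang+180)%360)-180,1),'rows',round(max(np.linalg.norm(v)/41.7,abs(((a-xang+180)%360)-180)/7.16),1),'F',s['wrist_force'].round(1),'w',round(s['grip_width'],1),'g',round(s['grasp_force'],1))
E
python3 -c "
from h import *
to(550,165,150,112)"
```

```text
t 0.77 at [ 320.8 -259.3  205. ] ang 70.8 shift m [0.4761 0.0768 0.0554] turn -41.2 rows 11.6 F [1.6 0.3 0.3] w 56.6 g 0.0
```

drive_tool:
  motion:
    - [0,0.3,0.05,0,-41]
    - [0,0.3,0.05,0,-41]
    - [0,0.3,0.05,0,-41]
    - [0,0.3,0.05,0,-41]
    - [0,0.3,0.05,0,-41]
    - [0,0.3,0.05,0,-41]
    - [0,0.3,0.05,0,-41]
    - [0,0.3,0.05,0,-41]

```text
time: 1.43
tool_pos: [469.1, 9.0, 205.2]
orientation: [[-0.371, 0.929, 0.001], [0.929, 0.371, 0.002], [0.002, 0.001, -1.0]]
wrist_force: [-0.0, 0.1, 0.2]
grip_width: 46.9
grasp_force: 0.0
```

```bash
python3 -c "
from h import *
snap('wrist','w1.png')
to(550,165,130,112)"
```

```text
t 1.48 at [469.2   8.8 205.1] ang 111.8 shift m [0.1149 0.133  0.0755] turn -0.2 rows 4.6 F [ 0.5  0.5 -0.3] w 47.2 g 0.0
```

View pics/w1.png

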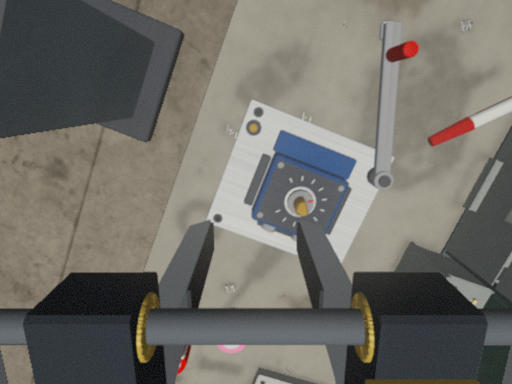

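The wrist view shows the pin top at (411,49), the hinge at (381,180), the collar at (299,202), and a red flat mark to its right near (310,201).

```bash
python3 - <<'E'
from h import *
d=load('w1.png')
h=onz(d,(381.5,180),34);p=onz(d,(411,48.5),75)
print(h,p,np.linalg.norm((p-h)[:2]),np.degrees(np.arctan2(*(p-h)[1::-1])))
print(onz(d,(299.5,202),49),onz(d,(254,128),25))
cv2.imwrite('pics/w1c.png',cv2.cvtColor(cv2.resize(d['frame'][165:240,255:345],None,fx=7,fy=7,interpolation=cv2.INTER_CUBIC),cv2.COLOR_RGB2BGR))
to(p[0],p[1],55,112)
E
```

```text
[596.98204854  51.82902259  34.        ] [549.06289161 167.15989707  75.        ] 124.88977623789133 112.5625366131896
[522.22208677   0.65261583  49.        ] [451.14047328  51.60866875  25.        ]
t 1.48 at [469.2   8.8 205.1] ang 111.8 shift m [0.1171 0.1329 0.1505] turn -0.2 rows 5.6 F [ 0.5  0.5 -0.3] w 47.2 g 0.0
```

View pics/w1c.png

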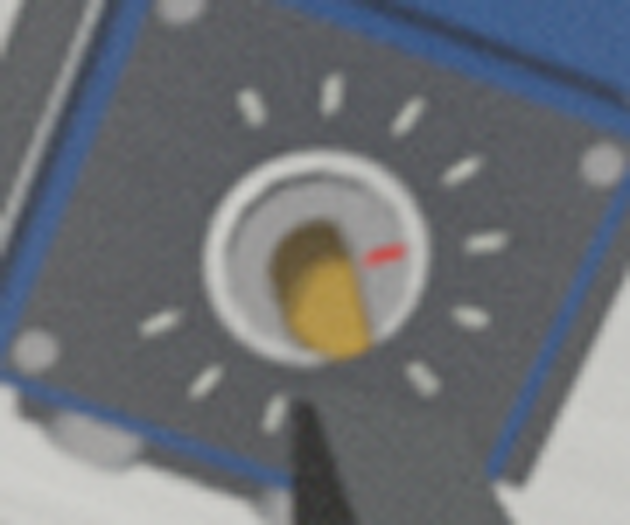

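```bash
python3 - <<'E'
from h import *
d=load('w1.png')
f=d['frame'].astype(int);m=(f[...,0]>140)&(f[...,0]-f[...,1]>55)&(f[...,0]-f[...,2]>55);m[:190]=0;m[215:]=0;m[:,:300]=0;m[:,320:]=0
y,x=np.nonzero(m);w=(f[...,0]-f[...,1])[m];print(len(x),(x*w).sum()/w.sum(),(y*w).sum()/w.sum())
c=onz(d,((x*w).sum()/w.sum(),(y*w).sum()/w.sum()),49);print(c)
P=np.array([onz(d,(a,b),49)[:2] for a,b in zip(x,y)]);C=np.cov(P.T,aweights=w);e,V=np.linalg.eigh(C);print(e,np.degrees(np.arctan2(V[1,1],V[0,1])))
for a,b in[((365,262),(405,248)),((340,235),(372,345))]:
  q=[onz(d,(255+(u[0]+.5)/7-.5,165+(u[1]+.5)/7-.5),49) for u in(a,b)];print(q,np.degrees(np.arctan2(*(q[1]-q[0])[1::-1])))
E
```

```text
12 309.33788037775446 200.91290661070303
[531.20221653   5.50361336  49.        ]
[0.36290947 2.67723014] -138.0796698223903
[array([529.16050255,   3.42180635,  49.        ]), array([533.76621038,   7.58916056,  49.        ])] 42.13954578935974
[array([524.03916972,   5.86319484,  49.        ]), array([535.41435931,  -8.04524605,  49.        ])] -50.72156062017848
```

drive_tool:
  motion:
    - [-0.1,0.117,0.133,0.06,0]
    - [-0.1,0.117,0.133,0.06,0]
    - [-0.1,0.117,0.133,0.06,0]
    - [-0.1,0.117,0.133,0.06,0]
    - [-0.1,0.117,0.133,0.06,0]
    - [-0.1,0.117,0.133,0.06,0]

```text
time: 1.98
tool_pos: [548.1, 164.1, 142.8]
orientation: [[-0.369, 0.929, -0.004], [0.929, 0.369, 0.0], [0.002, -0.004, -1.0]]
wrist_force: [-0.2, -1.1, 0.6]
grip_width: 42.4
grasp_force: 0.0
```

```bash
python3 -c "
from h import *
d=snap('wrist','w2.png')
print(proj(d,(549,167,75)),proj(d,(597,52,34)))
f=d['frame'].astype(int);m=(f[...,0]>110)&(f[...,1]<80)&(f[...,2]<80)
n,l,s,c=cv2.connectedComponentsWithStats(m.astype(np.uint8));print([(s[i],c[i]) for i in range(1,n) if s[i][4]>100])
to(549,167,53,112)"
```

```text
[257.74857844 199.09304973] [259.57252138 309.66151808]
[(array([249, 191,  17,  17, 225], dtype=int32), array([257.13777778, 198.64888889])), (array([330, 239,  32,  24, 401], dtype=int32), array([345.79301746, 250.96009975]))]
t 2.03 at [547.8 162.3 143.7] ang 111.6 shift m [0.0039 0.0032 0.0907] turn -0.4 rows 2.2 F [-0.6 -0.2 -0.2] w 42.4 g 0.0
```

drive_tool:
  motion:
    - [-0.1,0,0,0.04,0]
    - [-0.1,0,0,0.08,0]
    - [-0.3,0,0,0.092,0]
    - [-0.5,0,0,0.092,0]
    - [-0.5,0,0,0.092,0]

```text
time: 2.45
tool_pos: [548.5, 160.6, 53.9]
orientation: [[-0.365, 0.931, -0.001], [0.931, 0.365, -0.0], [-0.0, -0.001, -1.0]]
wrist_force: [0.1, -0.4, 0.6]
grip_width: 26.1
grasp_force: 0.0
```

```bash
python3 -c "
from h import *
H=np.array([596.7,51.8])
s=env.state();R=s['orientation'];p=np.array([549.2,166.9]);a0=112.3
for a in range(116,189,4):
  t=np.radians(a);q=H+125*np.array([np.cos(t),np.sin(t)]);v=R[:,:2].T@np.r_[q-p,0];print(a,(v/1000).round(4),round(a0-a,1))
to(549,167,53,112)"
```

```text
116 [ 0.0001 -0.0078] -3.7
120 [-0.0009 -0.0165] -7.7
124 [-0.0025 -0.025 ] -11.7
128 [-0.0047 -0.0335] -15.7
132 [-0.0075 -0.0418] -19.7
136 [-0.0108 -0.0498] -23.7
140 [-0.0147 -0.0576] -27.7
144 [-0.0192 -0.0651] -31.7
148 [-0.0241 -0.0723] -35.7
152 [-0.0296 -0.0791] -39.7
156 [-0.0355 -0.0855] -43.7
160 [-0.0418 -0.0915] -47.7
164 [-0.0486 -0.0971] -51.7
168 [-0.0557 -0.1021] -55.7
172 [-0.0631 -0.1067] -59.7
176 [-0.0709 -0.1107] -63.7
180 [-0.0789 -0.1142] -67.7
184 [-0.0871 -0.1171] -71.7
188 [-0.0955 -0.1194] -75.7
t 2.45 at [548.5 160.6  53.9] ang 111.4 shift m [0.0058 0.0028 0.0009] turn -0.6 rows 0.2 F [ 0.1 -0.4  0.6] w 26.1 g 0.0
```

drive_tool:
  motion:
    - [-0.5,0.006,0.003,0,0]
    - [-0.5,0.006,0.003,0,0]
    - [-0.85,0.006,0.003,0,0]
    - [-0.85,0.006,0.003,0,0]
    - [-0.85,0.006,0.003,0,0]
  newtons: 8

```text
time: 2.87
tool_pos: [550.6, 168.9, 55.2]
orientation: [[-0.367, 0.93, 0.003], [0.93, 0.367, 0.001], [-0.001, 0.003, -1.0]]
wrist_force: [-0.7, 0.2, 4.2]
grip_width: 13.6
grasp_force: 8.0
```

```bash
python3 -c "
from h import *
to(549,167,53,112.3)"
```

```text
t 2.87 at [550.6 168.9  55.2] ang 111.5 shift m [-0.0012 -0.0022  0.0022] turn -0.8 rows 0.1 F [-0.7  0.2  4.2] w 13.6 g 8.0
```

drive_tool:
  motion:
    - [-0.85,0.0,-0.0078,0,-3.7]
    - [-0.85,-0.001,-0.0165,0,-7.7]
    - [-0.85,-0.0025,-0.025,0,-11.7]
    - [-0.85,-0.0047,-0.0335,0,-15.7]
    - [-0.85,-0.0075,-0.0418,0,-19.7]
    - [-0.85,-0.0108,-0.0498,0,-23.7]
    - [-0.85,-0.0147,-0.0576,0,-27.7]
    - [-0.85,-0.0192,-0.0651,0,-31.7]

```text
time: 3.53
tool_pos: [496.5, 127.2, 55.1]
orientation: [[-0.803, 0.596, 0.002], [0.596, 0.803, 0.001], [-0.001, 0.002, -1.0]]
wrist_force: [-1.6, -0.6, 6.3]
grip_width: 13.7
grasp_force: 8.0
```

```bash
cat > arc.py <<'E'
from h import *
import sys
H=np.array([596.7,51.8]);s=env.state();R=s['orientation'];c=float(sys.argv[1])
P=lambda a:H+125*np.array([np.cos(np.radians(a)),np.sin(np.radians(a))])
p=s['tool_pos'][:2]-H;print('r',np.linalg.norm(p),'bar',np.degrees(np.arctan2(p[1],p[0])))
for a in np.arange(c+4,c+33,4):print(a,(R[:2,:2].T@(P(a)-P(c))/1000).round(4),c-a)
to(472,52,53,180)
E
python3 arc.py 144
```

```text
r 125.40428575794638 bar 143.06393348333364
148.0 [-0.0004 -0.0087] -4.0
152.0 [-0.0014 -0.0174] -8.0
156.0 [-0.003 -0.026] -12.0
160.0 [-0.0052 -0.0344] -16.0
164.0 [-0.008  -0.0427] -20.0
168.0 [-0.0114 -0.0507] -24.0
172.0 [-0.0153 -0.0585] -28.0
176.0 [-0.0197 -0.066 ] -32.0
t 3.53 at [496.5 127.2  55.1] ang 143.4 shift m [-0.0252 -0.0749  0.002 ] turn -36.6 rows 5.1 F [-1.6 -0.6  6.3] w 13.7 g 8.0
```

Works well; continuing.

drive_tool:
  motion:
    - [-0.85,-0.0004,-0.0087,0,-4]
    - [-0.85,-0.0014,-0.0174,0,-8]
    - [-0.85,-0.003,-0.026,0,-12]
    - [-0.85,-0.0052,-0.0344,0,-16]
    - [-0.85,-0.008,-0.0427,0,-20]
    - [-0.85,-0.0114,-0.0507,0,-24]
    - [-0.85,-0.0153,-0.0585,0,-28]
    - [-0.85,-0.0197,-0.066,0,-32]

```text
time: 4.2
tool_pos: [471.6, 62.2, 55.0]
orientation: [[-0.997, 0.08, -0.001], [0.08, 0.997, 0.0], [0.001, 0.0, -1.0]]
wrist_force: [-3.5, 0.1, 8.9]
grip_width: 13.5
grasp_force: 8.0
```

```bash
python3 arc.py 176
```

```text
r 125.48811401496748 bar 175.26884931784087
180.0 [-0.0004 -0.0087] -4.0
184.0 [-0.0014 -0.0174] -8.0
188.0 [-0.003 -0.026] -12.0
192.0 [-0.0052 -0.0344] -16.0
196.0 [-0.008  -0.0427] -20.0
200.0 [-0.0113 -0.0507] -24.0
204.0 [-0.0152 -0.0585] -28.0
208.0 [-0.0197 -0.066 ] -32.0
t 4.2 at [471.6  62.2  55. ] ang 175.4 shift m [-0.0012 -0.0101  0.0019] turn -4.6 rows 0.6 F [-3.5  0.1  8.9] w 13.5 g 8.0
```

drive_tool:
  motion:
    - [-0.85,0,-0.0045,0,-2]
    - [-0.85,-0.0004,-0.0087,0,-4]
    - [-0.85,-0.0006,-0.012,0,-5]
    - [-0.85,-0.0006,-0.015,0,-5]
    - [-0.85,-0.0006,-0.015,0,-5]
    - [-0.85,-0.0006,-0.015,0,-5]

```text
time: 4.7
tool_pos: [472.0, 52.4, 54.9]
orientation: [[-1.0, -0.001, 0.002], [-0.001, 1.0, 0.01], [-0.002, 0.01, -1.0]]
wrist_force: [-0.5, 15.7, 7.4]
grip_width: 29.1
grasp_force: 8.0
```

```bash
python3 arc.py 180|sed -n '1p;$p'
```

```text
r 124.7432540648893 bar 179.7415069518924
t 4.7 at [472.   52.4  54.9] ang -179.9 shift m [-0.     -0.0004  0.0019] turn 0.1 rows 0.0 F [-0.5 15.7  7.4] w 29.1 g 8.0
```

The fingers opened to 29 mm, so the ridge resisted the weak grip. I grip harder to bring the pin to the centre.

drive_tool:
  motion:
    - [-0.85,0,0.003,0,0]
    - [-0.85,0,0.003,0,0]
    - [-0.85,0,0.003,0,0]
    - [-0.85,0,0.003,0,0]
  newtons: 30

```text
time: 5.03
tool_pos: [471.7, 49.7, 54.0]
orientation: [[-1.0, -0.003, 0.001], [-0.003, 1.0, -0.001], [-0.001, -0.001, -1.0]]
wrist_force: [-1.6, -0.9, 5.3]
grip_width: 13.5
grasp_force: 30.0
```

```bash
python3 -c "
from h import *
to(472,52,53,180)
snap('wrist','w3.png')"
```

```text
t 5.03 at [471.7  49.7  54. ] ang -179.8 shift m [-0.0003  0.0023  0.001 ] turn 0.2 rows 0.1 F [-1.6 -0.9  5.3] w 13.5 g 30.0
```

View pics/w3.png

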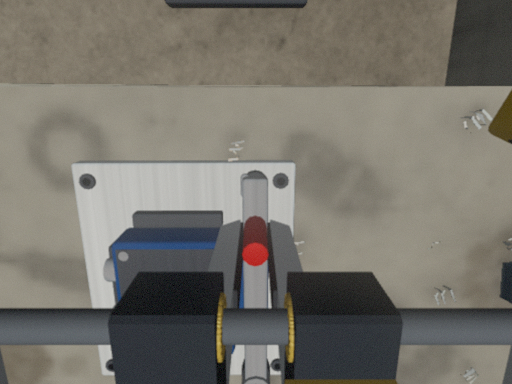

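The bar now lies straight along x, with its end on the detent at (256,175) and the pin gripped at (256,250). I push a little further to confirm the stop.

drive_tool:
  motion:
    - [-0.85,0,-0.003,0,0]
    - [-0.85,0,-0.003,0,0]
    - [-0.85,0,-0.003,0,0]

```text
time: 5.33
tool_pos: [471.7, 49.5, 54.0]
orientation: [[-1.0, -0.001, 0.001], [-0.001, 1.0, 0.005], [-0.001, 0.005, -1.0]]
wrist_force: [-0.7, 9.4, 5.2]
grip_width: 13.6
grasp_force: 30.0
```

drive_tool:
  motion:
    - [-0.3,0,0,0,0]
    - [-0.3,0,0,0,0]
    - [-0.3,0,0,0,0]
    - [-0.3,0,0,-0.03,0]
    - [-0.3,0,0,-0.07,0]
    - [-0.3,0.05,0,-0.11,0]
    - [-0.3,0.09,-0.05,-0.14,0]
    - [-0.3,0.09,-0.08,-0.15,0]

```text
time: 6.0
tool_pos: [392.3, -8.5, 190.3]
orientation: [[-1.0, -0.007, -0.0], [-0.007, 1.0, 0.0], [0.0, 0.0, -1.0]]
wrist_force: [0.5, -0.6, -0.3]
grip_width: 33.1
grasp_force: 0.0
```

```bash
python3 - <<'E'
from h import *
d=snap('wrist','w4.png')
to(400,-350,200,180)
f=d['frame'].astype(int);m=(f[...,0]>150)&(f[...,1]<80)&(f[...,2]<80)
n,l,s,c=cv2.connectedComponentsWithStats(m.astype(np.uint8));print([(s[i],c[i]) for i in range(1,n) if s[i][4]>60])
E
```

```text
t 6.05 at [392.8 -15.2 193.9] ang -179.9 shift m [-0.0067 -0.3348 -0.0038] turn 0.1 rows 8.0 F [ 1.3 -1.4  2.3] w 32.9 g 0.0
[(array([ 11, 219,  29,  25, 172], dtype=int32), array([ 27.22674419, 227.68023256]))]
```

View pics/w4.png

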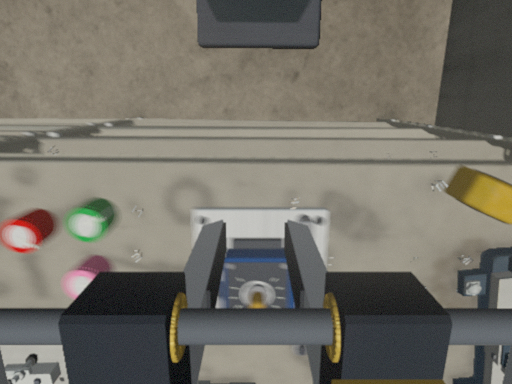

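The pin had stopped moving at 9 N, so the bar is shut. I go to the knob.

drive_tool:
  motion:
    - [0.3,-0.07,-0.33,0,57]
    - [0.3,-0.07,-0.33,0,57]
    - [0.3,-0.07,-0.33,0,57]
    - [0.3,-0.07,-0.33,0,57]
    - [0.3,-0.07,-0.33,0,57]
    - [0.3,-0.07,-0.33,0,57]
    - [0.3,-0.07,-0.33,0,57]
    - [0.3,-0.07,-0.33,0,57]
  newtons: 15

```text
time: 6.72
tool_pos: [463.9, -337.7, 188.7]
orientation: [[-0.541, 0.841, -0.001], [0.841, 0.541, 0.001], [0.001, -0.0, -1.0]]
wrist_force: [0.9, 1.0, -0.2]
grip_width: 61.1
grasp_force: 0.0
```

```bash
python3 -c "
from h import *
to(470,-395,190,90)"
```

```text
t 6.72 at [ 463.9 -337.7  188.7] ang 122.8 shift m [-0.0515 -0.0259 -0.0014] turn 32.8 rows 4.6 F [ 0.9  1.  -0.2] w 61.1 g 0.0
```

drive_tool:
  motion:
    - [0.3,-0.05,-0.025,0,33]
    - [0.3,-0.05,-0.025,0,33]
    - [0.3,-0.05,-0.025,0,33]
    - [0.3,-0.05,-0.025,0,33]
    - [0.3,-0.05,-0.025,0,33]
    - [0.3,-0.05,-0.025,0,33]
    - [0.3,-0.05,-0.025,0,33]

```text
time: 7.3
tool_pos: [470.4, -390.9, 188.8]
orientation: [[-0.005, 1.0, -0.001], [1.0, 0.005, 0.001], [0.001, -0.001, -1.0]]
wrist_force: [0.2, 0.4, 0.6]
grip_width: 61.2
grasp_force: 0.0
```

```bash
python3 -c "
from h import *
d=snap('wrist','w5.png')
to(470,-344,60,90);print(proj(d,(470,-344,38)))"
```

```text
t 7.35 at [ 470.6 -390.8  189. ] ang 90.3 shift m [ 0.0467 -0.0002  0.129 ] turn 0.3 rows 3.3 F [-0.1 -0.3 -0.6] w 61.1 g 0.0
[255.43129631 129.62106055]
```

View pics/w5.png

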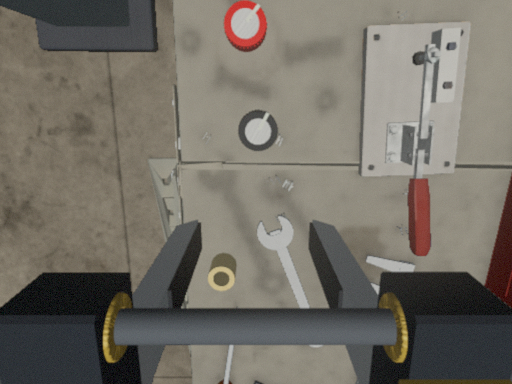

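The black knob is at (258,130), with a pale disc on top and a white pointer towards about (268,114).

```bash
python3 - <<'E'
from h import *
d=load('w5.png');g=d['frame'][105:155,233:283].astype(int)
for r in g[3:46:1,3:46:1].mean(2).astype(int)//10: print(''.join('%2d'%v if v<100 else '99' for v in r))
cv2.imwrite('pics/w5c.png',cv2.cvtColor(cv2.resize(d['frame'][105:155,233:283],None,fx=10,fy=10,interpolation=cv2.INTER_CUBIC),cv2.COLOR_RGB2BGR))
E
```

```text
13131313131313141414131313141414141414141414141414141413141314141414141414141414141314
13131314141413141413141414141414131413111111111213121313131414141314141414141414141414
141314141314131413131314141413121011 9 7 8 7 7 8 9 91111121313141414141414141414131414
131314131414141413131314131110 9 7 6 6 5 6 6 6 6 6 5 7 8 8 911131314141413141314141314
13131414141314141413141311 8 7 6 7 6 7 7 6 6 6 6 6 6 7 6 6 914131314141414141414141313
1313141314141413131311 9 8 6 7 7 7 7 7 7 7 7 7 7 6 7 7 6 71317171615141414141414141314
13131313141414141311 8 6 6 7 7 7 7 7 7 7 7 7 7 7 7 7 6 7101619191713111314141413141313
131413141313141210 8 7 6 6 7 6 7 7 7 7 7 7 7 7 7 7 6 7 8131819191610 71013141414141414
1314141414141310 6 6 7 7 7 7 7 7 7 7 7 7 7 7 7 7 7 7 7101619191713 8 7 711131414131414
13141413141411 7 6 6 7 7 7 7 7 7 7 6 7 7 7 8 8 8 7 7 71318191915 9 7 7 6 8111313141313
141314141412 8 7 6 7 6 7 7 7 7 7 7 81012131414141311101619191712 7 7 7 7 6 81214141313
141414141310 6 6 7 7 7 7 7 6 710121517171718181717171718191815 9 7 7 7 7 6 71113131413
1414141412 8 7 6 7 7 7 7 7 81115171818181818181818181919
[... 1940 characters left out ...]
1513
13141414131310 8 7 7 7 7 6 7 81113161818181818181817151411 8 6 7 7 7 6 6 8101215161413
1414131414141311 8 7 6 7 7 7 7 7 811131414141414141210 8 7 7 6 7 7 7 7 7 9121314141414
131413141414141310 7 6 7 7 7 7 7 6 7 7 8 8 8 8 8 8 6 6 6 7 7 7 7 7 6 7 912131313131314
14141313131414131310 8 7 7 7 7 7 7 7 7 7 6 7 7 7 7 7 6 7 7 7 7 7 7 8 91213131313141314
1414131413131414141311 9 7 6 7 7 7 7 7 6 7 7 6 7 7 7 6 7 7 7 6 7 811121313141313141414
14141313131314141414131210 8 7 7 6 7 7 7 7 7 6 7 7 6 7 6 6 7 8 91113131413131314131413
131414131314131313141414131211 9 7 7 7 7 6 7 7 7 7 7 7 7 8 912121314131313131314141314
141413141414131413141414141413131110 8 8 8 8 8 8 9 91011121313141413131314131414131314
```

View pics/w5c.png

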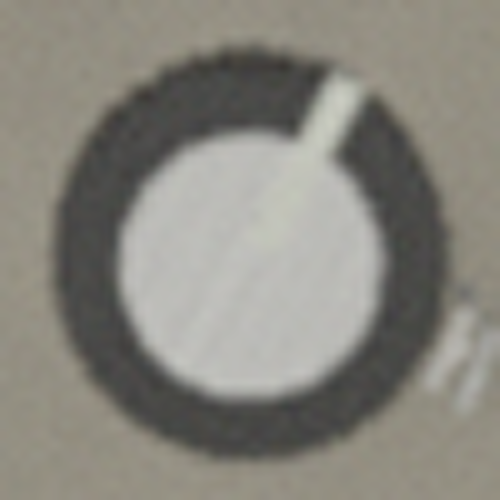

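```bash
python3 - <<'E'
from h import *
d=load('w5.png')
q=lambda u:onz(d,(233+u[0]/10-.5,105+u[1]/10-.5),38)
c=q((251,265));t=q((347,82));s=q((318,145))
for a,b in((c,t),(s,t)):print(a,np.degrees(np.arctan2(*(b-a)[1::-1])),np.linalg.norm(b-a))
to(c[0],c[1],70,90)
# shaft flat direction from w1
w=load('w1.png')
qq=lambda u,z:onz(w,(255+u[0]/7-.5,165+u[1]/7-.5),z)
cc=qq((318,262),49);print('collar',cc)
f=d
E
```

```text
[ 472.09669708 -345.30542744   38.        ] 62.42571944789772 19.47907533973921
[ 478.42435591 -333.92738191   38.        ] 65.45443419364541 6.473425850704964
t 7.35 at [ 470.6 -390.8  189. ] ang 90.3 shift m [0.0454 0.0018 0.119 ] turn 0.3 rows 3.1 F [-0.1 -0.3 -0.6] w 61.1 g 0.0
collar [522.60312292   0.88800482  49.        ]
```

drive_tool:
  motion:
    - [0.3,0.03,0.002,0.03,0]
    - [0.3,0.0455,0.002,0.06,0]
    - [0.3,0.0455,0.002,0.1,0]
    - [0.3,0.0455,0.002,0.127,0]
    - [0.3,0.0455,0.002,0.127,0]
    - [0.3,0.0455,0.002,0.127,0]
  newtons: 35

```text
time: 7.85
tool_pos: [471.7, -344.0, 61.1]
orientation: [[-0.004, 1.0, -0.003], [1.0, 0.004, 0.003], [0.003, -0.003, -1.0]]
wrist_force: [-0.4, 0.6, 0.1]
grip_width: 60.6
grasp_force: 0.0
```

```bash
python3 - <<'E'
from h import *
d=snap('wrist','w6.png');to(472,-345.2,12,90)
g=cv2.cvtColor(d['frame'],cv2.COLOR_RGB2GRAY)
m=(g>165).astype(np.uint8);m[280:]=0
n,l,s,c=cv2.connectedComponentsWithStats(m)
for i in range(1,n):
  if s[i][4]>400:print(s[i],c[i],onz(d,c[i],38))
E
```

```text
t 7.9 at [ 473.3 -345.7   63.3] ang 90.2 shift m [ 0.0006 -0.0013  0.0513] turn 0.2 rows 1.2 F [0.2 0.2 0.6] w 61.5 g 0.0
[ 215   37   46   53 1708] [237.50995316  65.28805621] [ 461.07457979 -249.72060733   38.        ]
[  408    62   104   212 15439] [458.0040158  158.85698556] [ 593.41285389 -302.40314117   38.        ]
[ 238  199   39   45 1141] [257.55915863 224.55302366] [ 472.94429862 -345.23518642   38.        ]
```

drive_tool:
  motion:
    - [0.3,0,0,0.03,0]
    - [0.3,0,0,0.05,0]
    - [0.3,0,0,0.05,0]
    - [-0.5,0,0,0.05,0]
    - [-0.5,0,0,0.05,0]
    - [-0.5,0,0,0.05,0]
    - [-0.5,0,0,0.05,0]
    - [-0.5,0,0,0.05,0]

```text
time: 8.57
tool_pos: [474.1, -346.6, 14.7]
orientation: [[-0.003, 1.0, 0.003], [1.0, 0.003, -0.003], [-0.003, 0.003, -1.0]]
wrist_force: [0.6, -0.6, 5.6]
grip_width: 37.3
grasp_force: 35.0
```

drive_tool:
  motion:
    - [-0.5,0,0,-0.04,0]
    - [-0.5,0,0,-0.08,0]
    - [-0.5,0,0,-0.12,0]
    - [-0.5,0,0,-0.15,0]
    - [-0.5,0,0,-0.15,0]

```text
time: 8.98
tool_pos: [476.9, -349.1, 171.7]
orientation: [[-0.003, 1.0, 0.012], [1.0, 0.004, -0.011], [-0.011, 0.012, -1.0]]
wrist_force: [2.3, -1.8, 0.5]
grip_width: 36.8
grasp_force: 35.0
```

```bash
python3 -c "
from h import *
to(522.5,0.5,130,67.5)"
```

```text
t 8.98 at [ 476.9 -349.1  171.7] ang 90.2 shift m [0.3499 0.0463 0.0383] turn 22.7 rows 8.5 F [ 2.3 -1.8  0.5] w 36.8 g 35.0
```

drive_tool:
  motion:
    - [-0.5,0.29,0.046,0,22.5]
    - [-0.5,0.29,0.046,0,22.5]
    - [-0.5,0.29,0.046,0,22.5]
    - [-0.5,0.29,0.046,0,22.5]
    - [-0.5,0.29,0.046,0,22.5]
    - [-0.5,0.29,0.046,0,22.5]
    - [-0.5,0.29,0.046,0,22.5]
    - [-0.5,0.29,0.046,0,22.5]

```text
time: 9.65
tool_pos: [517.3, -48.9, 161.9]
orientation: [[0.374, 0.927, -0.001], [0.927, -0.374, 0.003], [0.003, -0.002, -1.0]]
wrist_force: [0.5, 0.5, -0.5]
grip_width: 37.2
grasp_force: 35.0
```

drive_tool:
  motion:
    - [-0.5,0,0,0,0]
    - [-0.5,0,0,0,0]

```text
time: 9.82
tool_pos: [517.5, -55.1, 162.1]
orientation: [[0.378, 0.926, -0.001], [0.926, -0.378, -0.001], [-0.001, -0.0, -1.0]]
wrist_force: [-0.1, -0.0, -0.3]
grip_width: 37.2
grasp_force: 35.0
```

```bash
python3 - <<'E'
from h import *
d=snap('wrist','w7.png');to(522.5,0.5,130,67.5)
a=proj(d,(522.5,0.5,49)).round().astype(int);print(a)
f=d['frame'];c1=f[max(a[1]-40,0):a[1]+40,a[0]-40:a[0]+40];c2=f[150:300,160:350]
c1=cv2.resize(c1,(400,400),interpolation=cv2.INTER_CUBIC);c2=cv2.resize(c2,(380,300))
o=np.zeros((400,780,3),np.uint8);o[:,:400]=c1;o[:300,400:]=c2
cv2.imwrite('pics/w7c.png',o[...,::-1])
E
```

```text
t 9.87 at [517.6 -56.  162.2] ang 67.7 shift m [ 0.0542 -0.0169  0.0321] turn 0.2 rows 1.6 F [ 1.2  0.2 -0.2] w 37.2 g 35.0
[237 125]
```

View pics/w7c.png

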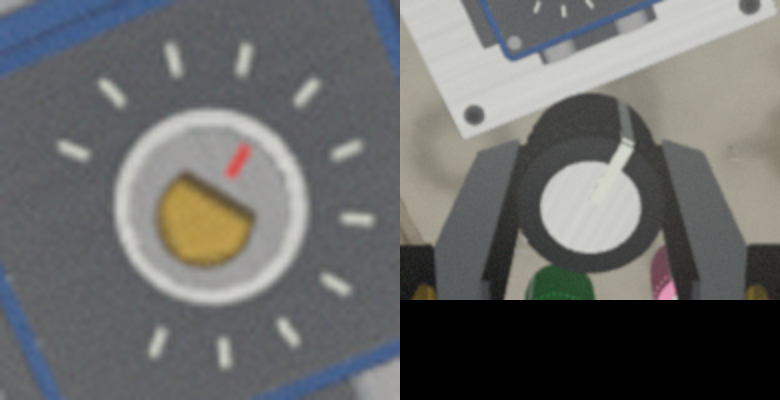

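The left crop shows the collar ring centred at (211,206), the red line from (231,177) to (245,148), and the flat facing it. The right crop shows the knob upright in the fingers, with its disc centre at (590,207) and pointer tip at (630,144).

```bash
python3 - <<'E'
from h import *
d=load('w7.png');ang=lambda a,b:np.degrees(np.arctan2(*(b-a)[1::-1]))
L=lambda u,z:onz(d,(197+u[0]/5-.5,85+u[1]/5-.5),z)
K=lambda u,z:onz(d,(160+(u[0]-400)/2-.25,150+u[1]/2-.25),z)
print('red',ang(L((231,177),49),L((245,148),49)),'flat n',ang(L((185,173),69),L((256,212),69))+90)
print('ring dia49',np.linalg.norm(L((115,206),49)-L((307,206),49)),'43',np.linalg.norm(L((115,206),43)-L((307,206),43)))
print('inner',np.linalg.norm(L((128,206),49)-L((294,206),49)))
c=L((211,206),49);print('collar',c,'at 43',L((211,206),43),'red pt',L((238,162),49),ang(c,L((245,148),49)))
# shaft top arc: bottom point and width
f=d['frame'].astype(int);m=((f[...,0]-f[...,2])>60)&(f[...,0]>120);m[:85]=0;m[165:]=0;m[:,:197]=0;m[:,277:]=0
n,l,s,cc=cv2.connectedComponentsWithStats(m.astype(np.uint8));i=1+s[1:,4].argmax();print(s[i],cc[i],onz(d,cc[i],69))
k=K((590.5,207),186);t=K((631,144),186);print('knob',k,'ptr',ang(k,t),np.linalg.norm(t-k), 'line',ang(K((600,200),186),t))
w=load('w1.png');W=lambda u,z:onz(w,(255+u[0]/7-.5,165+u[1]/7-.5),z)
print('w1 collar49',W((316,259),49),W((316,259),43))
E
```

```text
red 41.129933267018025 flat n 39.206692145857005
ring dia49 32.65542196474023 43 33.32625923445717
inner 28.233333508523348
collar [ 5.23982108e+02 -3.43494034e-01  4.90000000e+01] at 43 [523.52574755  -0.68589718  43.        ] red pt [531.06571257   4.67965004  49.        ] 36.491371789506815
[229 121  18  17 207] [236.60869565 129.66666667] [522.75183642  -1.43517923  69.        ]
knob [517.38386806 -53.55463745 186.        ] ptr 37.29442839374697 19.46293667632356 line 40.993609093341504
w1 collar49 [522.14162094   1.2034975   49.        ] [ 5.23595805e+02 -2.08073470e-01  4.30000000e+01]
```

Bezel, D-shaft top and red mark agree: axis at about (523.6, -0.5), flat at 40°, knob pointer at about 39°. I hover over the shaft.

drive_tool:
  motion:
    - [-0.5,0.026,-0.007,0.02,0]
    - [-0.5,0.0515,-0.0143,0.04,0]
    - [-0.5,0.0515,-0.0143,0.06,0]
    - [-0.5,0.0515,-0.0143,0.06,0]
    - [-0.5,0.0515,-0.0143,0.06,0]
    - [-0.5,0.0515,-0.0143,0.06,0]

```text
time: 10.37
tool_pos: [524.9, -3.8, 103.4]
orientation: [[0.382, 0.924, 0.001], [0.924, -0.382, -0.001], [-0.0, 0.001, -1.0]]
wrist_force: [0.4, -0.8, -1.3]
grip_width: 37.1
grasp_force: 35.0
```

```bash
cat > chk.py <<'E'
from h import *
import sys
d=snap('wrist',sys.argv[1]);to(523.8,-2.95,92,67.5);s=env.state();z=s['tool_pos'][2]-14+38
# knob disc (bright) in fingers and top-rim
g=cv2.cvtColor(d['frame'],cv2.COLOR_RGB2GRAY)[180:290,190:320]
m=(g>150).astype(np.uint8);n,l,st,c=cv2.connectedComponentsWithStats(m)
for i in range(1,n):
  if st[i][4]>800:print('disc',st[i],c[i]+[190,180],onz(d,c[i]+[190,180],z))
t=snap('top');v=snap('side');print('tilt',s['orientation'][:,2].round(3),'moment',s['moment'].round(2))
E
python3 chk.py w8.png
```

```text
t 10.42 at [525.4  -3.7 103.9] ang 67.6 shift m [ 0.0001 -0.0018  0.0119] turn 0.1 rows 0.3 F [ 0.3 -0.7 -0.7] w 37.4 g 35.0
disc [  40   39   50   57 1876] [255.68763326 251.6684435 ] [525.5448991   -1.32157243 127.88253315]
tilt [ 0.002 -0.001 -1.   ] moment [-0.02 -0.06  0.01]
```

drive_tool:
  motion:
    - [-0.5,0,-0.0013,0.006,0]
    - [-0.5,0,-0.0013,0.012,0]
    - [-0.5,0,-0.0013,0.016,0]
    - [-0.5,0,-0.0013,0.02,0]
    - [-0.5,0,-0.0013,0.023,0]
    - [-0.5,0,-0.0013,0.026,0]
    - [-0.5,0,-0.0013,0.026,0]
    - [-0.5,0,-0.0013,0.026,0]

```text
time: 11.18
tool_pos: [523.0, -1.5, 76.3]
orientation: [[0.38, 0.925, -0.0], [0.925, -0.38, -0.0], [-0.0, -0.0, -1.0]]
wrist_force: [0.0, -0.8, 0.9]
grip_width: 36.7
grasp_force: 35.0
```

```bash
python3 chk.py w9.png
```

```text
t 11.23 at [523.   -1.5  76.4] ang 67.7 shift m [-0.001   0.0013 -0.0156] turn 0.2 rows 0.4 F [ 0.  -0.2  0. ] w 36.9 g 35.0
disc [  40   39   50   57 1872] [255.62553419 251.74305556] [523.50274932   0.80385006 100.44096549]
tilt [-0. -0. -1.] moment [-0.1  -0.15  0.02]
```

drive_tool:
  motion:
    - [-0.5,0,0,0.003,0]
    - [-0.5,0,0,0.006,0]
    - [-0.5,0,0,0.009,0]
    - [-0.5,0,0,0.011,0]
    - [-0.5,0,0,0.012,0]
    - [-0.5,0,0,0.012,0]

```text
time: 11.83
tool_pos: [523.0, -1.6, 64.2]
orientation: [[0.38, 0.925, -0.0], [0.925, -0.38, -0.0], [-0.0, -0.0, -1.0]]
wrist_force: [-0.1, -0.1, -1.6]
grip_width: 37.3
grasp_force: 35.0
```

```bash
python3 chk.py w10.png
```

```text
t 11.88 at [523.   -1.5  64.3] ang 67.7 shift m [-0.001   0.0013 -0.0277] turn 0.2 rows 0.7 F [ 1.3  0.  -0.2] w 37.2 g 35.0
disc [  40   39   50   57 1868] [255.62152034 251.72751606] [523.47267263   0.72670273  88.32296129]
tilt [-0. -0. -1.] moment [-0.15 -0.27  0.01]
```

Sliding on with no resistance. I press on down in small steps.

drive_tool:
  motion:
    - [-0.5,0,0,0.002,0]
    - [-0.5,0,0,0.003,0]
    - [-0.5,0,0,0.004,0]
    - [-0.5,0,0,0.004,0]

```text
time: 12.32
tool_pos: [523.2, -1.5, 61.0]
orientation: [[0.38, 0.925, 0.001], [0.925, -0.38, 0.0], [0.0, 0.0, -1.0]]
wrist_force: [-0.7, 0.1, 5.4]
grip_width: 37.0
grasp_force: 35.0
```

drive_tool:
  motion:
    - [-0.5,0,0,0.001,0]
    - [-0.5,0,0,0.002,0]
    - [-0.5,0,0,0.0025,0]
    - [-0.5,0,0,0.0025,0]
    - [-0.5,0,0,0.0025,0]

```text
time: 12.73
tool_pos: [523.3, -1.4, 59.0]
orientation: [[0.38, 0.925, 0.001], [0.925, -0.38, 0.0], [0.0, 0.0, -1.0]]
wrist_force: [-2.7, 0.8, 7.2]
grip_width: 37.2
grasp_force: 35.0
```

```bash
python3 chk.py w11.png
```

```text
t 12.78 at [523.3  -1.4  59.1] ang 67.7 shift m [-0.0012  0.0011 -0.0329] turn 0.2 rows 0.8 F [-2.   0.1  7.6] w 37.0 g 35.0
disc [  40   39   50   57 1877] [255.59776239 251.72509323] [523.74175252   0.81978609  83.05249204]
tilt [ 0.001  0.    -1.   ] moment [ 0.06  0.32 -0.01]
```

drive_tool:
  motion:
    - [-0.5,0,0,0.001,0]
    - [-0.5,0,0,0.0018,0]
    - [-0.5,0,0,0.0018,0]
    - [-0.5,0,0,0.0018,0]
    - [-0.5,0,0,0.0018,0]
    - [-0.5,0,0,0.0018,0]

```text
time: 13.38
tool_pos: [523.3, -1.4, 57.7]
orientation: [[0.379, 0.925, 0.001], [0.925, -0.379, -0.0], [0.0, 0.001, -1.0]]
wrist_force: [-2.7, 0.1, 9.8]
grip_width: 37.1
grasp_force: 35.0
```

```bash
python3 chk.py w12.png; python3 - <<'E'
from h import *
s=snap('side','s2.png');print('pin expected',proj(s,(471.7,50.5,60)))
f=s['frame'].astype(int);m=(f[...,0]>110)&(f[...,1]<80)&(f[...,2]<80);m[:,:210]=0;m[:,265:]=0;m[190:]=0
n,l,st,c=cv2.connectedComponentsWithStats(m.astype(np.uint8))
print([(st[i],c[i]) for i in range(1,n) if st[i][4]>4])
E
```

```text
t 13.43 at [523.3  -1.4  57.6] ang 67.7 shift m [-0.0012  0.0011 -0.0344] turn 0.2 rows 0.8 F [-3.4  0.6 10. ] w 37.1 g 35.0
disc [  40   39   50   58 1877] [255.539691  251.8018114] [523.75008653   0.76206576  81.64695515]
tilt [ 0.001  0.    -1.   ] moment [0.07 0.52 0.01]
pin expected [232.96567833 158.29918426]
[(array([233, 156,   3,  10,  27], dtype=int32), array([233.88888889, 160.62962963]))]
```

```bash
python3 -c "
from cell import env
print(env.job_done())"
```

```text
the job is handed in; nothing more can be done
None
```

I handed the job in after about 13.4 s. The keeper bar was swung shut against its stop, and the black knob was fitted flat to flat on the D-shaft. The arm still grips the knob (35 N) and presses with about 10 N, which by the spring figures is roughly 5 mm of spindle travel. I never took a direct reading of the bar angle or the spindle travel, and the hand-in returned no verdict.

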